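# Strip a moulder spindle into its storage cups

### The job

Strip the spindle moulder's spindle that stands on the bench: take the four pieces of tooling off it and put each away, right way up and seated on the felt, in the storage cup whose pocket was turned to its diameter (8 mm wider than the piece). Set every piece down, do not drop it, as the edges chip; leave the red hex key set where it lies.

Things in the scene. Friction and masses are not known exactly. Their poses are not given: they have to be found in the camera images.
- spindle_stand: Fixed bench stand: grey base 94 mm across, 12 mm high; hub 44 mm across, top at 24 mm, on which the tooling rests; plain steel spindle 20 mm thick up to 110 mm above the bench. Pieces slide straight up and off, nothing is screwed. From below: red cutter head, steel and blue bearing, black spacer collar, brass lock collar (it hides the spindle end). Origin: centre of its underside, on the bench.
- cutter_head: Red cutter head with four bright steel knives set flush in its rim, 66 mm in diameter, 28 mm high, about 0.36 kg. Lowest on the spindle. Origin: centre of its underside, z up. Round, so its yaw does not matter. Plain 26 mm bore right through.
- guide_bearing: Steel ball-bearing guide ring with a blue shield between its steel rings, 56 mm in diameter, 24 mm high, about 0.22 kg. Second from below. Origin: centre of its underside, z up. Round, so its yaw does not matter. Plain 26 mm bore right through.
- spacer_collar: Black spacer collar with a bright inner edge, 46 mm in diameter, 24 mm high, about 0.18 kg. Third from below. Origin: centre of its underside, z up. Round, so its yaw does not matter. Plain 26 mm bore right through.
- lock_collar: Brass lock collar, its grub screws already slack, 36 mm in diameter, 24 mm high, about 0.12 kg. On top, its lower 10 mm round the spindle. Origin: centre of its underside, z up. Round, so its yaw does not matter. Plain 26 mm bore right through.
- cutter_cup: Round dark wood cup fixed to the bench, 96 mm across, 22 mm high, with one round pocket in its top, 74 mm across, for the 66 mm cutter head; pocket 6 mm deep, green felt floor 16 mm above the bench, 3 mm chamfer round the mouth. Origin: centre of its underside, on the bench, below the pocket centre. Fingers do not fit in beside a piece: grip with the tips 8 mm or more above its underside.
- bearing_cup: Round dark wood cup fixed to the bench, 96 mm across, 22 mm high, with one round pocket in its top, 64 mm across, for the 56 mm guide bearing; pocket 6 mm deep, green felt floor 16 mm above the bench, 3 mm chamfer round the mouth. Origin: centre of its underside, on the bench, below the pocket centre.
- spacer_cup: Round dark wood cup fixed to the bench, 96 mm across, 22 mm high, with one round pocket in its top, 54 mm across, for the 46 mm spacer collar; pocket 6 mm deep, green felt floor 16 mm above the bench, 3 mm chamfer round the mouth. Origin: centre of its underside, on the bench, below the pocket centre.
- lock_cup: Round dark wood cup fixed to the bench, 96 mm across, 22 mm high, with one round pocket in its top, 44 mm across, for the 36 mm lock collar; pocket 6 mm deep, green felt floor 16 mm above the bench, 3 mm chamfer round the mouth. Origin: centre of its underside, on the bench, below the pocket centre.
- hex_set: Folding hex key set, red body with black keys, 20 x 111 mm, 24 mm high, lying loose on the bench; not to be moved. Origin: centre of its underside; length along y.

How it is judged:
By the outcome, as a careful person would: the job done as asked, in the order asked, and still so for the second after the job is handed in, with the robot touching nothing.
It also fails if it takes over 118 s, if anything falls off the work surface, if the arm or the gripper's body presses on something with over 40 N, if the wrist force passes 120 N, or if a joint passes its speed limit or range.

### The arm

A 6-joint arm with a two-finger parallel gripper is mounted at the origin on a cart in front of the work surface, level with it; the furniture and walls round the work are solid. World frame = base frame: x ahead of the robot, y to its left, z up, the work surface at z = 0. Lengths are in mm, angles in rad, forces in N, time in s.
With the tool pointing down it reaches from about 250 to 850 mm from the base axis. Payload 12.5 kg.
Tool frame: the origin (TCP) lies on the mounting face of the last link; the fingertips stand manip.tips_ahead ahead of it and the grasp point (between the pads) lies 167 mm ahead of it (manip.tips_ahead is the distance from the TCP to the fingertips, in mm); z points along the fingers, y is the line along which they close (so a half turn about z gives the same grasp; the last joint's range is limited). The gripper opens to 93 mm and grips with 3 to 60 N. Pads are 15 mm wide; open, the fingers measure 128 mm over their backs; the gripper's body (75 mm by 188 mm) begins 65 mm behind the grasp point.
Start: joints at [-1.343, 0.351, 1.652, -0, 1.139, -0.085], TCP at [169.268, -523.292, 404.733] pointing down, gripper open.
Joint ranges: [-2.75, 2.75], [-0.79, 2.1], [0.01, 2.65], [-1.57, 4.71], [0.07, 3.14], [-2.87, 2.87]. Speed limits (rad/s): [2.22, 2.22, 2.79, 3.14, 3.14, 3.14].

### API

Orientations are given as a unit quaternion [x, y, z, w].
In Python, from rig import manip gives the robot as it stands.
- The arm moves only by the tool step_arm, never from a script. Its argument "increments" is one flat list of numbers, 7 for each row, row after row: the turn, a rotation vector about the tool's x, y, z in rad, then the shift along the tool's x, y, z in cm, then the opening, from 0 (shut) to 1 (fully open). A call has exactly 10 rows; each row shifts and turns the commanded pose from where the row before left it, along the tool's axes as they then stand; what a row does not reach is not made up. A row lasts 1/10 s, in which the tool goes at most 50 mm and 8.59 degrees, less where a joint would pass 70% of its speed; a pose out of reach is approached as far as the arm can. A call with a gripper value outside its range is refused whole. The fingers move at their own pace and stop on an object; the grip force is fixed at half the most. Time passes only in rows, so rows that do not move let the fingers close, or fill a call up. It gives the time, the measured TCP pose, the force, the opening and the grip force at its end, in the units of the state.
- manip.state(): the state, without advancing time (a new reading comes with each control period).
- manip.camera(name): name is "scene" or "top"; returns the picture (384x512x3 uint8, red, green, blue); there is no depth.
- manip.calibration(name): a dict with "fx", "fy", "cx", "cy" (pixels), "extrinsics" (4x4, takes a point from camera to world coordinates). Camera axes: x right, y down, z forward; pixel columns grow to the right and rows downward; lengths in mm; the calibration is good to about 2 mm. A picture is of the moment at which its call begins. calibration takes no time and is no camera call.
- manip.close_job(): hands the job in; it is judged then, once.
The state is a dict: "clock": time; "joint_pos": joint angles; "qvel": joint speeds; "joint_torque": joint torques, N m; "eef_pos": TCP position; "orientation": TCP orientation; "contact_force": force on the tool from outside, world axes, zero at the start; "wrist_torque": the same for the moment, N m; "width": opening from 0.0 (shut) to 1.0 (fully open); "grasp_force": force on a finger pad.
Only numpy, scipy, OpenCV 4.12 (cv2) and the standard library are available. Lean on these libraries where they do the work, as an engineer would, in place of code of your own. Each camera call takes 0.05 s, during which the arm holds its last target. There are 200 camera calls.

## Working session

There is one attempt and no reset: what is moved stays moved. The work goes in short steps, Python scripts to look and compute and a tool call to move; the robot and the scene stay as the last step left them, time stands still between calls to the robot, and variables do not carry over. Pictures are saved under pics/ and viewed, at most 14 in all, crops included, and the job is handed in when it is done.

Besides the shell and the picture viewer there is one more tool, called after "Emit:" as name(argument=value, ...) on one line, values as JSON. step_arm: Moves the arm, as the interface text tells. Its arguments: {"type":"object","properties":{"increments":{"type":"array"}},"required":["increments"]}

```bash
mkdir -p pics; ls; python3 - <<'E'
from rig import manip
import cv2
print(manip.tips_ahead, manip.state())
for n in("scene","top"):
    im=manip.camera(n); cv2.imwrite(f"pics/{n}0.png",im[:,:,::-1]); c=manip.calibration(n); print(n,c)
E
```

```text
pics
186.1 {'clock': 0.0, 'joint_pos': array([-1.34261100e+00,  3.51276256e-01,  1.65239370e+00, -2.60156507e-05,
        1.13908444e+00, -8.45841572e-02]), 'qvel': array([ 1.50291880e-04,  8.10954477e-04,  1.26910615e-03,  4.27722475e-04,
       -5.92797241e-05,  6.89909239e-04]), 'joint_torque': array([-2.99087784e-03, -4.97328007e+01, -2.85265446e+01,  6.97805313e-02,
        2.57233746e-02, -8.94774303e-05]), 'eef_pos': array([ 169.23725805, -523.19700573,  404.19093104]), 'orientation': array([ 9.87795791e-01,  1.55753451e-01, -5.34518287e-05, -5.78527089e-04]), 'contact_force': array([-0.42742439, -0.66798463,  0.4875844 ]), 'wrist_torque': array([-0.01947229,  0.01818257,  0.02189591]), 'grasp_force': 0.0, 'width': 1.0025011128649661}
scene {'fx': 480.5115296359726, 'fy': 480.5115296359726, 'cx': 256.387832222696, 'cy': 188.0830174844159, 'extrinsics': array([[ 8.55731126e-01, -2.49643408e-01,  4.53213426e-01,
         7.03109345e+00],
       [-5.17149279e-01, -4.41023845e-01,  7.33522045e-01,
        -9.05356452e+02],
       [ 1.67589845e-02, -8.62076642e-01, -5.06500740e-01,
         7.37411153e+02],
       [ 0.00000000e+00,  0.00000000e+00,  0.00000000e+00,
         1.00000000e+00]])}
top {'fx': 386.1375901872431, 'fy': 386.1375901872431, 'cx': 252.6001732167958, 'cy': 195.72606570617663, 'extrinsics': array([[-3.05923580e-03, -9.86831472e-01,  1.61722871e-01,
         3.60425781e+02],
       [-9.99884690e-01,  6.13077284e-04, -1.51733584e-02,
         2.93543175e+01],
       [ 1.48743990e-02, -1.61750641e-01, -9.86719556e-01,
         1.26934250e+03],
       [ 0.00000000e+00,  0.00000000e+00,  0.00000000e+00,
         1.00000000e+00]])}
```

View pics/scene0.png

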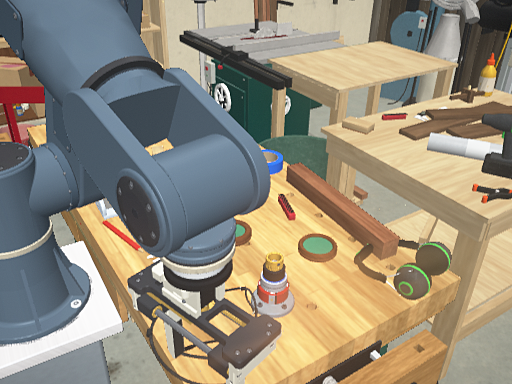

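View pics/top0.png

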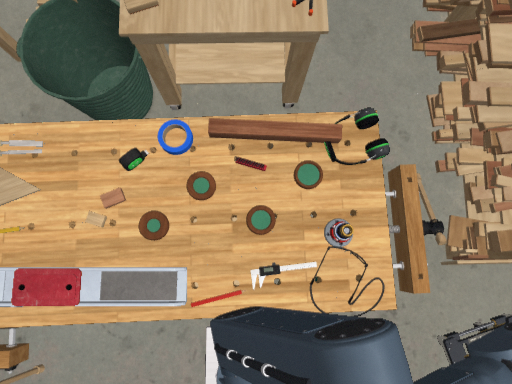

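The top view shows four cups near (201,185), (308,174), (154,225) and (262,220), the stand near (339,233) and the hex set near (250,164). I'll measure them in enlarged crops.

```bash
cat > h.py <<'E'
import numpy as np, cv2
from rig import manip
def ray(n,u,v):
    c=manip.calibration(n); E=c["extrinsics"]
    d=E[:3,:3]@np.array([(u-c["cx"])/c["fx"],(v-c["cy"])/c["fy"],1]); return E[:3,3],d
def onz(n,u,v,z):
    o,d=ray(n,u,v); return o+d*(z-o[2])/d[2]
def tri(u1,v1,u2,v2):
    (o,d),(p,e)=ray("top",u1,v1),ray("scene",u2,v2)
    d=d/np.linalg.norm(d);e=e/np.linalg.norm(e)
    s,t=np.linalg.lstsq(np.c_[d,-e],p-o,rcond=None)[0]
    a,b=o+s*d,p+t*e; return (a+b)/2,np.linalg.norm(a-b)
def proj(n,P):
    c=manip.calibration(n); E=c["extrinsics"]; q=E[:3,:3].T@(np.array(P,float)-E[:3,3])
    return c["fx"]*q[0]/q[2]+c["cx"],c["fy"]*q[1]/q[2]+c["cy"]
def felts(im):
    h=cv2.cvtColor(im,cv2.COLOR_RGB2HSV)
    m=cv2.inRange(h,(60,60,50),(90,255,200))
    n,l,s,c=cv2.connectedComponentsWithStats(m)
    return [(c[i],s[i]) for i in range(1,n) if 80<s[i,4]<1500]
E
python3 - <<'E'
from h import *
im=cv2.imread("pics/top0.png")[:,:,::-1].copy()
for c,s in felts(im): print(c.round(1),s, onz("top",*c,16).round(1), "dia",round(2*np.sqrt(s[4]/np.pi)/386*1250*1,1))
cv2.imwrite("pics/crop1.png",cv2.resize(im[150:255,130:375,::-1],None,fx=3.2,fy=3.2,interpolation=cv2.INTER_CUBIC))
s=cv2.imread("pics/scene0.png")
cv2.imwrite("pics/crop2.png",cv2.resize(s[180:320,200:345],None,fx=4,fy=4,interpolation=cv2.INTER_CUBIC))
E
```

```text
[134.6 162.8] [128 157  15  13  96] [676.8 401.7  16. ] dia 35.8
[308.1 174.1] [298 164  22  21 359] [ 638.8 -174.9   16. ] dia 69.2
[200.7 185.1] [193 178  16  15 190] [601.6 181.1  16. ] dia 50.4
[260.4 219.4] [251 210  19  20 285] [487.6 -15.2  16. ] dia 61.7
[153.2 225.1] [147 219  13  13 133] [469.9 332.3  16. ] dia 42.1
```

View pics/crop1.png

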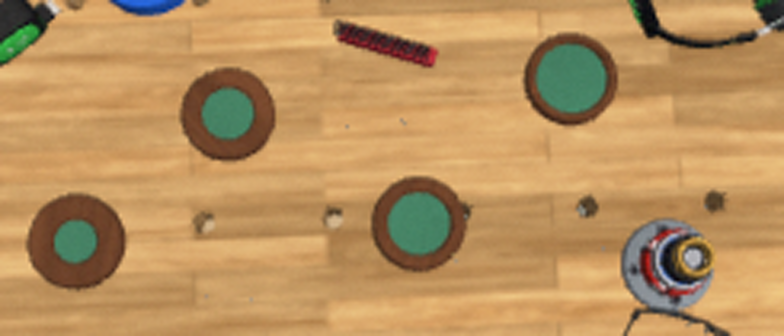

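View pics/crop2.png

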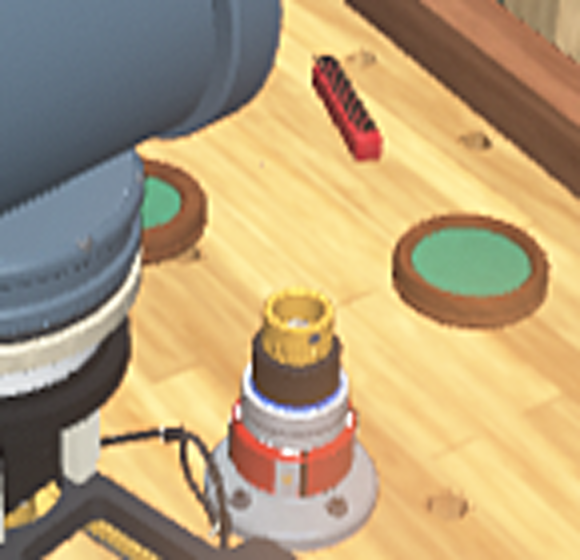

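Cups in the top view: cutter (308,174), bearing (260,219), spacer (201,185), lock (153,225); the felt sizes match the pocket order. The brass top rim is centred at about (345.9,230.3) in top and (274.6,256) in scene. The stand base is at about (338.2,232.8) in top.

```bash
python3 - <<'E'
from h import *
print("brass top",tri(345.7,230.1,274.5,255.8), onz("top",345.7,230.1,124))
print("cutter felt",tri(308.1,174.1,200+470/4-.4,180+263/4-.4))
# base disc: z12 top face
print("base", onz("top",338.2,232.6,8))
im=cv2.imread("pics/top0.png"); 
# stand base ellipse from scene: left 203 right 377 in crop
print("base scene", onz("scene",200+290/4-.4,180+ 485/4-.4,12))
# dark-ring outer fits for cups in top: brown mask moment incl. felt
h=cv2.cvtColor(im,cv2.COLOR_BGR2HSV); g=cv2.cvtColor(im,cv2.COLOR_BGR2GRAY)
for (u,v) in [(308,174),(260,219),(201,185),(153,225)]:
    m=np.zeros(g.shape,np.uint8); cv2.circle(m,(u,v),21,255,-1)
    k=((g<118)&(m>0)).astype(np.uint8); n,l,s,c=cv2.connectedComponentsWithStats(k); 
    i=1+np.argmax(s[1:,4]); cs,_=cv2.findContours((l==i).astype(np.uint8),0,2); (a,r)=cv2.minEnclosingCircle(max(cs,key=len))
    e=cv2.fitEllipse(max(cs,key=len)); print((u,v),np.round(e[0],1),np.round(e[1],1),onz("top",*e[0],18).round(1))
E
```

```text
brass top (array([ 446.26361164, -266.09857719,  122.67970584]), np.float64(3.950183999241881)) [ 444.40063379 -264.80409071  124.        ]
cutter felt (array([ 638.29961232, -174.60274385,   16.69831593]), np.float64(0.43215078891586267))
base [ 444.78891763 -269.63389036    8.        ]
base scene [ 439.86960069 -277.40268604   12.        ]
(308, 174) [307.8 174.4] [28.  28.9] [ 637.2 -173.4   18. ]
(260, 219) [260.6 219.6] [28.6 30.4] [487.  -15.7  18. ]
(201, 185) [200.8 185.4] [28.5 28.8] [599.9 180.7  18. ]
(153, 225) [153.4 225.2] [29.1 29.8] [469.1 331.   18. ]
```

```bash
cat >> h.py <<'E'
def overlay(im,n,rings,box,f):
    x0,y0,x1,y1=box; o=cv2.resize(im[y0:y1,x0:x1,::-1],None,fx=f,fy=f,interpolation=cv2.INTER_CUBIC)
    for x,y,z,r,col in rings:
        p=[proj(n,(x+r*np.cos(a),y+r*np.sin(a),z)) for a in np.linspace(0,6.283,80)]
        p=((np.array(p)+.5-[x0,y0])*f-.5)
        cv2.polylines(o,[np.round(p*8).astype(np.int32)],True,col,1,cv2.LINE_AA,3)
    return o
E
python3 - <<'E'
from h import *
x,y=445,-267
R=[(x,y,124,18,(255,255,0)),(x,y,100,23,(0,255,0)),(x,y,76,28,(255,0,255)),(x,y,52,33,(0,255,255)),(x,y,12,47,(255,0,0)),(x,y,0,47,(255,0,0))]
a=overlay(cv2.imread("pics/top0.png")[:,:,::-1],"top",R,(315,205,365,265),8)
b=overlay(cv2.imread("pics/scene0.png")[:,:,::-1],"scene",R,(245,245,300,320),6.4)
cv2.imwrite("pics/ov1.png",np.hstack([a,b[:480,:390]]))
E
```

```text
(no output)
```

View pics/ov1.png

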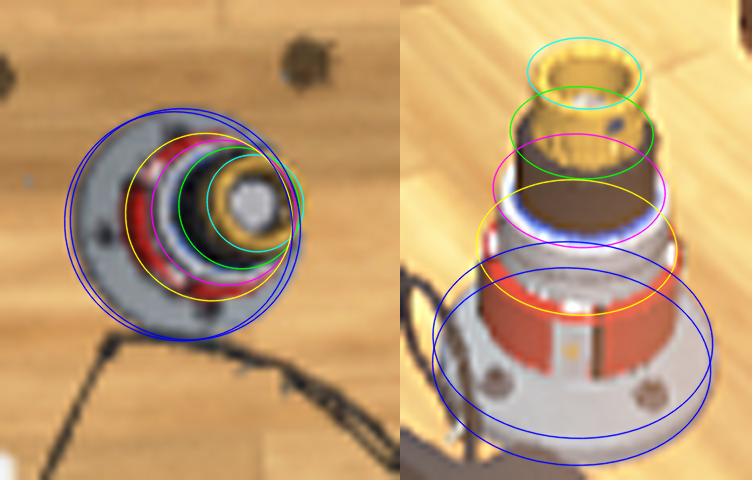

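The overlay puts the stack axis at about (446,-268), with the rings at the heights I expected; the residual shifts are about 1–2 mm. Next I square the tool yaw and move over the stack.

Emit:
step_arm(increments=[0,0,0.1043,0,0,0,1,0,0,0.1043,0,0,0,1,0,0,0.1043,0,0,0,1,0,0,0,1.5,-1.4,0,1,0,0,0,3,-2.75,0,1,0,0,0,3,-2.75,0,1,0,0,0,3,-2.75,0,1,0,0,0,3,-2.75,0,1,0,0,0,3,-2.75,0,1,0,0,0,3,-2.75,0,1])

```text
clock: 1.1
eef_pos: [365.2, -343.0, 404.6]
orientation: [1.0, -0.0, -0.0, -0.0]
contact_force: [0.2, -1.4, 0.7]
width: 1.002
grasp_force: 0.0
```

Emit:
step_arm(increments=[0,0,0,2,-1.8,0,1,0,0,0,2,-1.8,0,1,0,0,0,2,-1.8,0,1,0,0,0,1.4,-1.3,0.5,1,0,0,0,0.77,-0.93,1,1,0,0,0,0,0,1.5,1,0,0,0,0,0,1.5,1,0,0,0,0,0,1,1,0,0,0,0,0,0.5,1,0,0,0,0,0,0,1])

```text
clock: 2.1
eef_pos: [445.8, -268.2, 344.2]
orientation: [1.0, -0.0, -0.0, -0.0]
contact_force: [-0.6, -0.2, -0.5]
width: 1.002
grasp_force: 0.0
```

```bash
python3 - <<'E'
from h import *
s=manip.state(); print(s["eef_pos"],s["joint_pos"])
im=manip.camera("scene"); cv2.imwrite("pics/s1.png",im[:,:,::-1])
t=manip.camera("top")
x,y=446,-268.3
C=(255,255,0)
a=cv2.resize(im[:,:,::-1],None,fx=1.55,fy=1.55,interpolation=cv2.INTER_CUBIC)
cv2.imwrite("pics/s1v.png",a)
for c,st in felts(im): print(c.round(1),st)
cv2.imwrite("pics/t1.png",t[:,:,::-1])
E
```

```text
[ 445.79745576 -268.15326937  344.18752582] [-6.31028347e-01  3.71466685e-01  1.78852542e+00 -4.10202237e-05
  9.82651422e-01  9.40261455e-01]
[312.4 104.4] [308  98  14  17  84]
[313.6 153.5] [299 135  29  45 604]
[221.7 148.4] [215 142  14  13 135]
[232.6 230.1] [221 224  24  13 243]
[317.2 245. ] [303 237  30  17 373]
```

View pics/s1v.png

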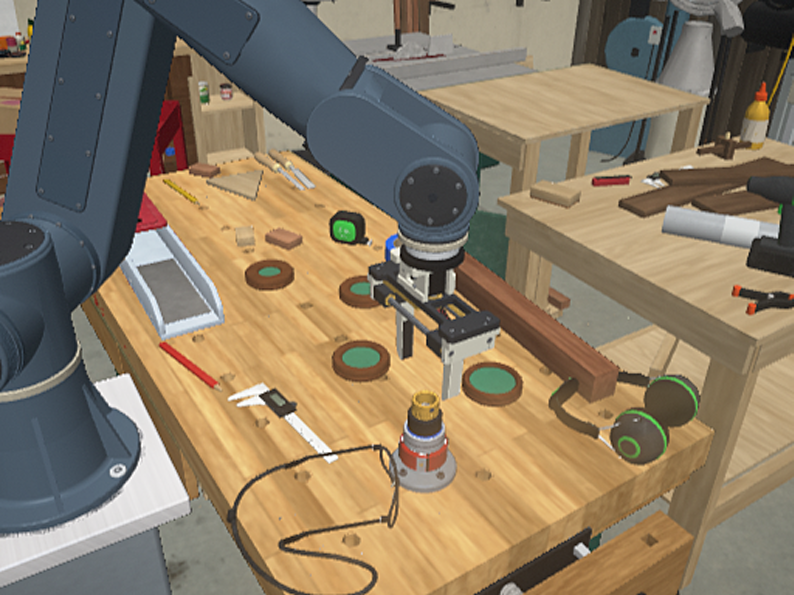

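Tips are well above the brass collar, and the gripper straddles it. Scene view felts: bearing (232.6,230.1), cutter (317.2,245), lock about (174,175). I'll triangulate these and check the tip projection.

```bash
python3 - <<'E'
from h import *
im=cv2.imread("pics/s1.png")[:,:,::-1].copy()
h=cv2.cvtColor(im,cv2.COLOR_RGB2HSV); m=cv2.inRange(h[165:185,160:190],(60,60,50),(90,255,200)); M=cv2.moments(m,True); l=(160+M["m10"]/M["m00"],165+M["m01"]/M["m00"]); print(l)
print(tri(308.1,174.1,317.2,245.),tri(260.4,219.4,232.6,230.1),tri(153.2,225.1,*l))
for s in(46,-46): print([round(1.55*v) for v in proj("scene",(445.8,-268.2+s,158))])
print([np.round(proj("scene",(446,-268.3,z)),1)*1.55 for z in (124,)])
t=cv2.imread("pics/t1.png")[:,:,::-1]
for c,s in felts(t): print(c.round(1),s[4])
x,y=446,-268.3
R=[(x,y,124,18,(255,255,0)),(x,y,100,23,(0,255,0)),(x,y,76,28,(255,0,255)),(x,y,12,47,(255,0,0))]
b=overlay(im,"scene",R,(245,245,300,320),7)
R=[(638.,-174.3,22,48,(255,255,0)),(638.,-174.3,16,37,(255,0,255)),(487.3,-15.5,22,48,(255,255,0)),(487.3,-15.5,16,32,(255,0,255))]
c=overlay(im,"scene",R,(210,215,345,265),3)
o=np.zeros((525,800,3),np.uint8); o[:525,:385]=b; o[:150,390:390+405]=c
cv2.imwrite("pics/ov2.png",o)
E
```

```text
(173.29090909090908, 174.9090909090909)
(array([ 638.27691866, -174.55304894,   17.69213138]), np.float64(0.00677696185185977)) (array([487.59964126, -15.07186489,  17.45980883]), np.float64(0.1504078044740533)) (array([469.46387304, 331.74528936,  17.74281392]), np.float64(0.19585696159280613))
[407, 358]
[446, 395]
[array([424.7  , 396.955])]
[134.6 162.8] 96
[308.1 174.1] 358
[200.7 185.1] 189
[260.4 219.4] 284
[153.2 225.1] 133
```

View pics/ov2.png

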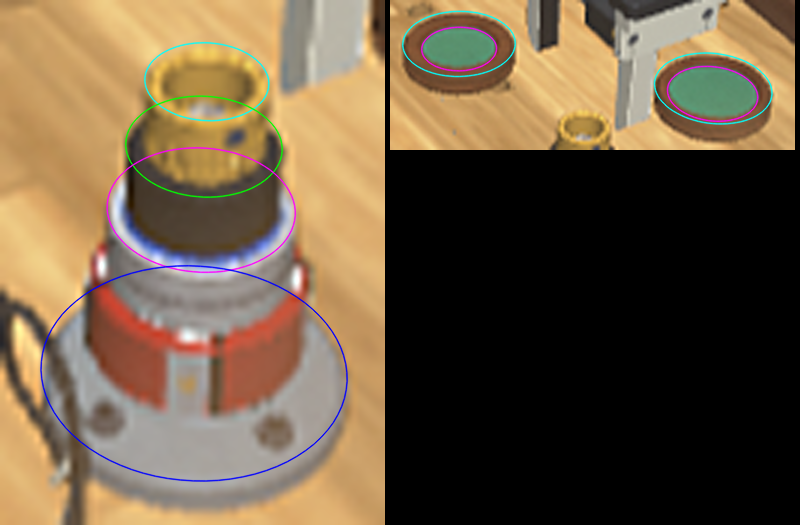

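The rings and cups fit to within about 1 mm. I'll descend on the brass collar (tips at 109, its underside at 100) and close.

Emit:
step_arm(increments=[0,0,0,0,0,1,1,0,0,0,0,0,1.5,1,0,0,0,0,0,1.2,1,0,0,0,0,0,0.8,1,0,0,0,0,0,0.4,1,0,0,0,0,0,0,0,0,0,0,0,0,0,0,0,0,0,0,0,0,0,0,0,0,0,0,0,0,0,0,0,0,0,0,0])

```text
clock: 3.2
eef_pos: [446.0, -268.0, 296.0]
orientation: [1.0, -0.0, 0.0, 0.0]
contact_force: [0.1, 0.4, -1.0]
width: 0.615
grasp_force: 0.0
```

Emit:
step_arm(increments=[0,0,0,0,0,0,0,0,0,0,0,0,0,0,0,0,0,0,0,0,0,0,0,0,0,0,0,0,0,0,0,0,0,0,0,0,0,0,0,0,0,0,0,0,0,0,0,-0.1,0,0,0,0,0,0,-0.3,0,0,0,0,0,0,-0.8,0,0,0,0,0,0,-1.2,0])

```text
clock: 4.2
eef_pos: [445.9, -267.9, 320.2]
orientation: [1.0, -0.0, -0.0, -0.0]
contact_force: [0.2, 0.4, -1.1]
width: 0.373
grasp_force: 30.0
```

Gripped and lifted: -1.1 N is about the collar's weight. Next I carry it to the lock cup.

Emit:
step_arm(increments=[0,0,0,0,0,-1,0,0,0,0,0.233,-1.5,0,0,0,0,0,0.3,-3,0,0,0,0,0,0.3,-4,0,0,0,0,0,0.3,-4,0,0,0,0,0,0.3,-4,0,0,0,0,0,0.3,-4,0,0,0,0,0,0.3,-4,0,0,0,0,0,0.3,-4,0,0,0,0,0,0,-4,0,0])

```text
clock: 5.2
eef_pos: [468.9, 59.3, 329.9]
orientation: [1.0, 0.0, 0.0, -0.0]
contact_force: [1.1, 0.2, -1.0]
width: 0.372
grasp_force: 30.0
```

Emit:
step_arm(increments=[0,0,0,0,-4,0,0,0,0,0,0,-4,0,0,0,0,0,0,-4,0,0,0,0,0,0,-4,0,0,0,0,0,0,-3,0,0,0,0,0,0,-4,0,0,0,0,0,0,-2,0,0,0,0,0,0,-1.3,1,0,0,0,0,0,-0.7,1.5,0,0,0,0,0,-0.42,2,0])

```text
clock: 6.2
eef_pos: [469.0, 331.3, 283.5]
orientation: [1.0, -0.0, 0.0, 0.0]
contact_force: [0.2, 0.9, -1.1]
width: 0.37
grasp_force: 30.0
```

Emit:
step_arm(increments=[0,0,0,0,0,1.5,0,0,0,0,0,0,1.2,0,0,0,0,0,0,1,0,0,0,0,0,0,0.6,0,0,0,0,0,0,0.2,0,0,0,0,0,0,0,0,0,0,0,0,0,0,0,0,0,0,0,0,0,0,0,0,0,0,0,0,0,0,0,0,0,0,0,0])

```text
clock: 7.2
eef_pos: [469.4, 331.2, 240.0]
orientation: [1.0, -0.0, 0.0, -0.0]
contact_force: [0.1, 0.8, -1.4]
width: 0.374
grasp_force: 30.0
```

```bash
cat >> h.py <<'E'
def check(tag,cup,rp,r,h,boxs,fs,under0):
    s=manip.state(); e=s["eef_pos"]; z=e[2]-under0; print(e.round(1),s["width"],"underside",z.round(1))
    im=manip.camera("scene")
    R=[(*cup,22,48,(255,255,0)),(*cup,22,rp,(255,0,255)),(e[0],e[1],z,r,(0,0,255)),(e[0],e[1],z+h,r,(0,255,0))]
    a=overlay(im,"scene",R,boxs,fs)
    cv2.imwrite(f"pics/{tag}.png",a)
E
python3 - <<'E'
from h import *
check("c1",(469.3,331.2),22,18,24,(135,125,215,200),7,196)
E
```

```text
[469.4 331.2 240. ] 0.37410443807930344 underside 44.0
```

View pics/c1.png

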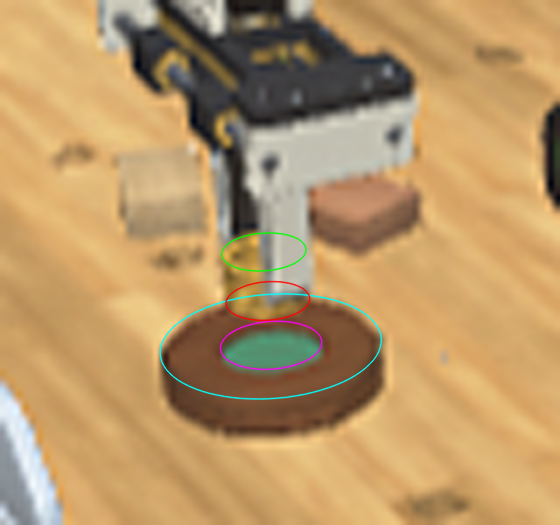

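The collar is centred over the pocket: its rings match the brass at about (265,300) and the pocket at (271,345). I'll lower it.

Emit:
step_arm(increments=[0,0,0,0,0,0.8,0,0,0,0,0,0,0.8,0,0,0,0,0,0,0.5,0,0,0,0,0,0,0.2,0,0,0,0,0,0,0.15,0,0,0,0,0,0,0.1,0,0,0,0,0,0,0.1,0,0,0,0,0,0,0.05,0,0,0,0,0,0,0.05,0,0,0,0,0,0,0,0])

```text
clock: 8.25
eef_pos: [469.4, 331.2, 212.3]
orientation: [1.0, -0.0, 0.0, -0.0]
contact_force: [-0.7, -0.6, -1.2]
width: 0.374
grasp_force: 30.0
```

Emit:
step_arm(increments=[0,0,0,0,0,0.05,0,0,0,0,0,0,0.05,0,0,0,0,0,0,0.05,0,0,0,0,0,0,0,0,0,0,0,0,0,0,0,0,0,0,0,0,0,0,0,0,0,0,0,0,0,0,0,0,0,0,0,0,0,0,0,0,0,0,0,0,0,0,0,0,0,0])

```text
clock: 9.25
eef_pos: [469.4, 331.2, 211.7]
orientation: [1.0, -0.0, 0.0, -0.0]
contact_force: [-3.8, -3.5, 11.7]
width: 0.372
grasp_force: 30.0
```

Contact came at the expected height (11.7 N at underside about 16). I'll release and retreat.

Emit:
step_arm(increments=[0,0,0,0,0,0,0.7,0,0,0,0,0,0,0.7,0,0,0,0,0,0,0.7,0,0,0,0,0,0,0.7,0,0,0,0,0,-0.5,0.9,0,0,0,0,0,-1.5,0.9,0,0,0,0,0,-2,0.9,0,0,0,0,0,-2,0.9,0,0,0,0,0,-2,0.9,0,0,0,0,0,-2,0.9])

```text
clock: 10.25
eef_pos: [469.3, 331.2, 312.9]
orientation: [1.0, -0.0, 0.0, -0.0]
contact_force: [1.1, 0.2, -0.3]
width: 0.903
grasp_force: 0.0
```

Emit:
step_arm(increments=[0,0,0,0,1.5,0,0.9,0,0,0,-0.3,3,0,0.9,0,0,0,-0.3,4,0,0.9,0,0,0,-0.3,4,0,0.9,0,0,0,-0.3,4,0,0.9,0,0,0,-0.3,4,0,0.9,0,0,0,-0.3,4,0,0.9,0,0,0,-0.3,4,0,0.9,0,0,0,-0.24,4,0,0.9,0,0,0,0,4,0,0.9])

```text
clock: 11.25
eef_pos: [444.7, -35.8, 310.6]
orientation: [1.0, -0.0, -0.0, -0.0]
contact_force: [0.9, 0.2, -0.2]
width: 0.897
grasp_force: 0.0
```

```bash
python3 - <<'E'
from h import *
print(manip.state()["eef_pos"])
R=[(469.3,331.2,22,22,(255,0,255)),(469.3,331.2,40,18,(0,255,0)),(469.3,331.2,16,18,(0,0,255))]
a=overlay(manip.camera("scene"),"scene",R,(145,145,205,205),7)
t=manip.camera("top")
b=overlay(t,"top",R[:2],(130,200,180,250),8.4)
x,y=446,-268
R=[(x,y,110,10,(255,255,0)),(x,y,100,23,(0,255,0)),(x,y,12,47,(255,0,0))]
c=overlay(t,"top",R,(315,205,365,265),7)
cv2.imwrite("pics/c2.png",cv2.resize(np.hstack([a,b]),(800,400)))
cv2.imwrite("pics/t2.png",t[:,:,::-1])
E
```

```text
[444.71398519 -35.82920043 310.59683004]
```

View pics/c2.png

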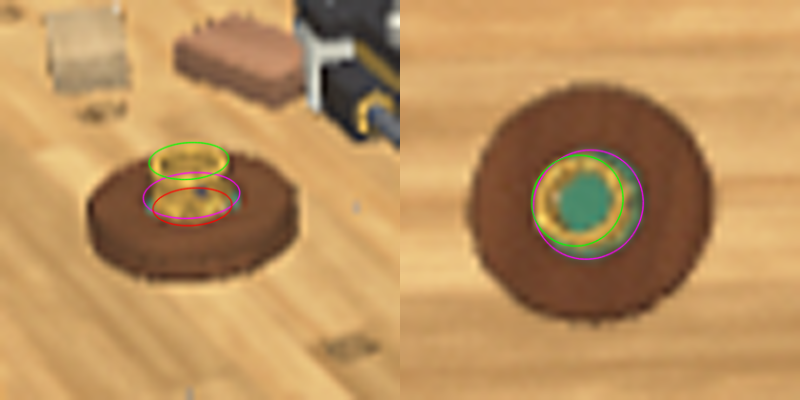

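The brass collar is seated, upright and centred in its cup. Now the spacer.

Emit:
step_arm(increments=[0,0,0,0,4,0,0.9,0,0,0,0,4,0,0.9,0,0,0,0,4,0,0.9,0,0,0,0,4,0,0.9,0,0,0,0,3,0,0.9,0,0,0,0,2,0,0.9,0,0,0,0,1.3,0,0.9,0,0,0,0,0.7,0,0.9,0,0,0,0,0.42,0,0.9,0,0,0,0,0,0,0.9])

```text
clock: 12.35
eef_pos: [445.9, -267.7, 310.7]
orientation: [1.0, 0.0, -0.0, -0.0]
contact_force: [0.1, 0.2, 1.1]
width: 0.902
grasp_force: 0.0
```

Emit:
step_arm(increments=[0,0,0,0,0,1,0.9,0,0,0,0,0,1.2,0.9,0,0,0,0,0,0.9,0.9,0,0,0,0,0,0.5,0.9,0,0,0,0,0,0.3,0.7,0,0,0,0,0,0,0,0,0,0,0,0,0,0,0,0,0,0,0,0,0,0,0,0,0,0,0,0,0,0,0,0,0,0,0])

```text
clock: 13.35
eef_pos: [446.0, -268.1, 272.0]
orientation: [1.0, -0.0, 0.0, 0.0]
contact_force: [-0.2, -0.4, 0.7]
width: 0.477
grasp_force: 30.0
```

Emit:
step_arm(increments=[0,0,0,0,0,0,0,0,0,0,0,0,0,0,0,0,0,0,0,0,0,0,0,0,0,0,0,0,0,0,0,0,0,-0.1,0,0,0,0,0,0,-0.3,0,0,0,0,0,0,-0.8,0,0,0,0,0,0,-1.5,0,0,0,0,0,0,-2,0,0,0,0,0,0,-1.3,0])

```text
clock: 14.35
eef_pos: [446.0, -268.0, 333.3]
orientation: [1.0, -0.0, 0.0, 0.0]
contact_force: [0.3, -0.1, -1.2]
width: 0.476
grasp_force: 30.0
```

Emit:
step_arm(increments=[0,0,0,0.7,-2.04,0,0,0,0,0,1.4,-4.08,0,0,0,0,0,1.4,-4.08,0,0,0,0,0,1.4,-4.08,0,0,0,0,0,1.4,-4.08,0,0,0,0,0,1.4,-4.08,0,0,0,0,0,1.4,-4.08,0,0,0,0,0,1.4,-4.08,0,0,0,0,0,1.4,-4.08,0,0,0,0,0,1.4,-4.08,0,0])

```text
clock: 15.35
eef_pos: [579.2, 121.4, 332.0]
orientation: [1.0, 0.0, 0.0, 0.0]
contact_force: [0.3, 0.1, -1.7]
width: 0.475
grasp_force: 30.0
```

Emit:
step_arm(increments=[0,0,0,0.98,-2.86,0,0,0,0,0,0.56,-1.63,0.5,0,0,0,0,0.35,-1.02,1,0,0,0,0,0.21,-0.61,1.5,0,0,0,0,0,0,2,0,0,0,0,0,0,2,0,0,0,0,0,0,1.2,0,0,0,0,0,0,0.7,0,0,0,0,0,0,0.3,0,0,0,0,0,0,0,0])

```text
clock: 16.35
eef_pos: [600.1, 180.5, 239.8]
orientation: [1.0, -0.0, 0.0, -0.0]
contact_force: [-0.6, 0.6, -1.5]
width: 0.473
grasp_force: 30.0
```

```bash
python3 - <<'E'
from h import *
check("c3",(600.4,180.8),27,23,24,(195,145,275,225),7,196)
E
```

```text
[600.1 180.5 239.8] 0.4732590463753722 underside 43.8
```

View pics/c3.png

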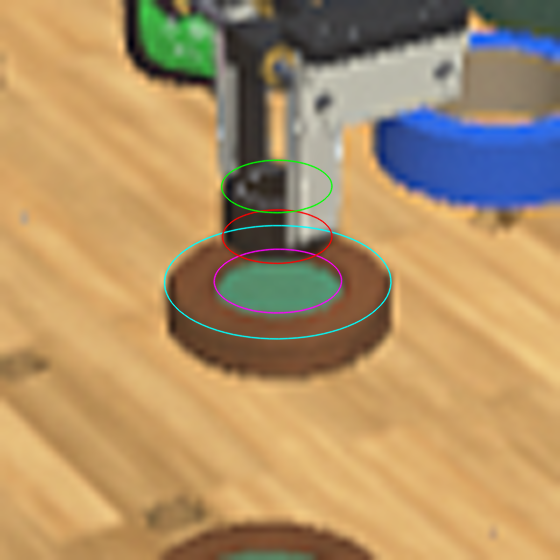

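Spacer rings match the piece at about (277,237), and the pocket is at (279,282): aligned within about 1 mm. I'll lower it.

Emit:
step_arm(increments=[0,0,0,0,0,0.8,0,0,0,0,0,0,0.8,0,0,0,0,0,0,0.5,0,0,0,0,0,0,0.2,0,0,0,0,0,0,0.15,0,0,0,0,0,0,0.1,0,0,0,0,0,0,0.1,0,0,0,0,0,0,0.05,0,0,0,0,0,0,0.05,0,0,0,0,0,0,0.05,0])

```text
clock: 17.4
eef_pos: [600.0, 180.8, 212.0]
orientation: [1.0, -0.0, 0.0, -0.0]
contact_force: [-2.2, -0.7, 5.0]
width: 0.476
grasp_force: 30.0
```

Emit:
step_arm(increments=[0,0,0,0,0,0,0,0,0,0,0,0,0.05,0,0,0,0,0,0,0,0,0,0,0,0,0,0,0,0,0,0,0,0,0,0,0,0,0,0,0,0,0,0,0,0,0,0,0,0,0,0,0,0,0,0,0,0,0,0,0,0,0,0,0,0,0,0,0,0,0])

```text
clock: 18.4
eef_pos: [600.0, 180.8, 212.0]
orientation: [1.0, -0.0, 0.0, -0.0]
contact_force: [-3.8, -1.1, 6.9]
width: 0.471
grasp_force: 30.0
```

Emit:
step_arm(increments=[0,0,0,0,0,0,0.8,0,0,0,0,0,0,0.8,0,0,0,0,0,0,0.8,0,0,0,0,0,0,0.8,0,0,0,0,0,-0.5,1,0,0,0,0,0,-1.5,1,0,0,0,0,0,-2,1,0,0,0,0,0,-2,1,0,0,0,0,0,-2,1,0,0,0,0,0,-2,1])

```text
clock: 19.4
eef_pos: [599.9, 180.8, 313.5]
orientation: [1.0, -0.0, 0.001, -0.0]
contact_force: [0.0, -0.4, -0.0]
width: 0.998
grasp_force: 0.0
```

Emit:
step_arm(increments=[0,0,0,-0.7,2.04,0,1,0,0,0,-1.4,4.08,0,1,0,0,0,-1.4,4.08,0,1,0,0,0,-1.4,4.08,0,1,0,0,0,-1.4,4.08,0,1,0,0,0,-1.4,4.08,0,1,0,0,0,-1.4,4.08,0,1,0,0,0,-1.4,4.08,0,1,0,0,0,-1.4,4.08,0,1,0,0,0,-1.4,4.08,0,1])

```text
clock: 20.4
eef_pos: [466.2, -208.4, 312.6]
orientation: [1.0, -0.0, 0.001, 0.0]
contact_force: [0.1, -0.3, -0.5]
width: 1.003
grasp_force: 0.0
```

Emit:
step_arm(increments=[0,0,0,-0.98,2.86,0,1,0,0,0,-0.56,1.63,0,1,0,0,0,-0.35,1.02,0,1,0,0,0,-0.21,0.61,0,1,0,0,0,0,0,0,1,0,0,0,0,0,0,1,0,0,0,0,0,0,1,0,0,0,0,0,0,1,0,0,0,0,0,0,1,0,0,0,0,0,0,1])

```text
clock: 21.4
eef_pos: [446.0, -267.8, 311.2]
orientation: [1.0, 0.0, -0.0, -0.0]
contact_force: [0.1, -0.0, -0.2]
width: 1.003
grasp_force: 0.0
```

```bash
python3 - <<'E'
from h import *
print(manip.state()["eef_pos"])
p=(600.2,180.8)
R=[(*p,22,27,(255,0,255)),(*p,40,23,(0,255,0)),(*p,16,23,(0,0,255))]
a=overlay(manip.camera("scene"),"scene",R,(200,155,260,215),7)
t=manip.camera("top")
b=overlay(t,"top",R[:2],(176,160,226,210),8.4)
cv2.imwrite("pics/c4.png",cv2.resize(np.hstack([a,b]),(800,400)))
E
```

```text
[ 445.99392345 -267.84836089  311.23765639]
```

View pics/c4.png

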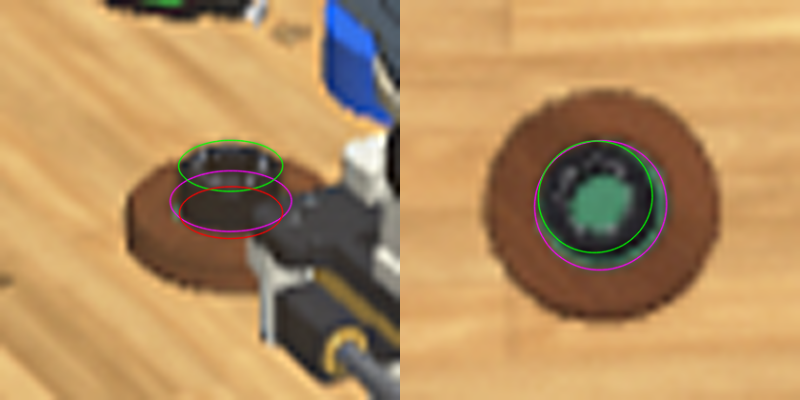

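The spacer is seated and upright. Now the bearing.

Emit:
step_arm(increments=[0,0,0,0,0,1,1,0,0,0,0,0,1.5,1,0,0,0,0,0,1.5,1,0,0,0,0,0,1.2,1,0,0,0,0,0,0.7,1,0,0,0,0,0,0.4,1,0,0,0,0,0,0,0,0,0,0,0,0,0,0,0,0,0,0,0,0,0,0,0,0,0,0,0,0])

```text
clock: 22.5
eef_pos: [446.0, -268.1, 248.6]
orientation: [1.0, -0.0, 0.0, 0.0]
contact_force: [-1.1, -0.4, -0.1]
width: 0.705
grasp_force: 0.0
```

Emit:
step_arm(increments=[0,0,0,0,0,0,0,0,0,0,0,0,0,0,0,0,0,0,0,0,0,0,0,0,0,0,0,0,0,0,0,0,0,-0.1,0,0,0,0,0,0,-0.3,0,0,0,0,0,0,-0.8,0,0,0,0,0,0,-1.5,0,0,0,0,0,0,-2,0,0,0,0,0,0,-2,0])

```text
clock: 23.5
eef_pos: [445.8, -267.9, 316.3]
orientation: [1.0, -0.0, -0.0, -0.0]
contact_force: [-0.4, -0.1, -1.7]
width: 0.575
grasp_force: 30.0
```

Emit:
step_arm(increments=[0,0,0,0,0,-1.2,0,0,0,0,0,0,-0.5,0,0,0,0,0.25,-1.5,0,0,0,0,0,0.5,-3,0,0,0,0,0,0.65,-4,0,0,0,0,0,0.65,-4,0,0,0,0,0,0.65,-4,0,0,0,0,0,0.65,-4,0,0,0,0,0,0.4,-2.5,0,0,0,0,0,0.25,-1.5,0,0])

```text
clock: 24.5
eef_pos: [485.5, -20.3, 331.3]
orientation: [1.0, 0.001, -0.001, -0.0]
contact_force: [0.0, 0.2, -2.6]
width: 0.579
grasp_force: 30.0
```

Emit:
step_arm(increments=[0,0,0,0.13,-0.76,0.3,0,0,0,0,0,0,1,0,0,0,0,0,0,1.5,0,0,0,0,0,0,2,0,0,0,0,0,0,2,0,0,0,0,0,0,1.2,0,0,0,0,0,0,0.7,0,0,0,0,0,0,0.4,0,0,0,0,0,0,0.1,0,0,0,0,0,0,0,0])

```text
clock: 25.5
eef_pos: [487.4, -15.5, 240.6]
orientation: [1.0, -0.0, 0.0, 0.0]
contact_force: [0.9, -0.3, -2.1]
width: 0.576
grasp_force: 30.0
```

```bash
python3 - <<'E'
from h import *
check("c5",(487.3,-15.4),32,28,24,(195,190,275,260),7,196.2)
E
```

```text
[487.4 -15.5 240.6] 0.5759623171332089 underside 44.4
```

View pics/c5.png

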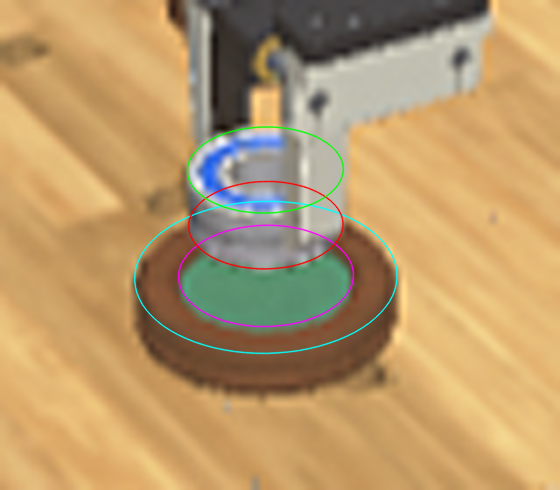

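The bearing sits over its pocket, with its rings centred at (266,225) and (266,277). I'll lower it.

Emit:
step_arm(increments=[0,0,0,0,0,0.8,0,0,0,0,0,0,0.8,0,0,0,0,0,0,0.5,0,0,0,0,0,0,0.2,0,0,0,0,0,0,0.15,0,0,0,0,0,0,0.1,0,0,0,0,0,0,0.1,0,0,0,0,0,0,0.05,0,0,0,0,0,0,0.05,0,0,0,0,0,0,0.05,0])

```text
clock: 26.55
eef_pos: [487.3, -15.4, 212.4]
orientation: [1.0, -0.0, 0.0, 0.0]
contact_force: [-2.6, 1.1, 8.9]
width: 0.579
grasp_force: 30.0
```

Emit:
step_arm(increments=[0,0,0,0,0,0.05,0,0,0,0,0,0,0.05,0,0,0,0,0,0,0,0,0,0,0,0,0,0,0,0,0,0,0,0,0,0,0,0,0,0,0,0,0,0,0,0,0,0,0,0,0,0,0,0,0,0,0,0,0,0,0,0,0,0,0,0,0,0,0,0,0])

```text
clock: 27.55
eef_pos: [487.3, -15.4, 212.4]
orientation: [1.0, -0.0, 0.0, 0.0]
contact_force: [-6.4, 0.5, 18.0]
width: 0.58
grasp_force: 30.0
```

Emit:
step_arm(increments=[0,0,0,0,0,0,1,0,0,0,0,0,0,1,0,0,0,0,0,0,1,0,0,0,0,0,0,1,0,0,0,0,0,-0.5,1,0,0,0,0,0,-1.5,1,0,0,0,0,0,-2,1,0,0,0,0,0,-2,1,0,0,0,0,0,-2,1,0,0,0,0,0,-2,1])

```text
clock: 28.55
eef_pos: [487.1, -15.4, 312.4]
orientation: [1.0, -0.0, 0.0, -0.0]
contact_force: [-0.1, -0.5, -0.2]
width: 0.999
grasp_force: 0.0
```

Emit:
step_arm(increments=[0,0,0,-0.25,1.5,0,1,0,0,0,-0.5,3,0,1,0,0,0,-0.65,4,0,1,0,0,0,-0.65,4,0,1,0,0,0,-0.65,4,0,1,0,0,0,-0.65,4,0,1,0,0,0,-0.4,2.5,0,1,0,0,0,-0.25,1.5,0,1,0,0,0,-0.13,0.76,0,1,0,0,0,0,0,0,1])

```text
clock: 29.55
eef_pos: [445.9, -268.0, 311.3]
orientation: [1.0, -0.0, -0.0, -0.0]
contact_force: [-0.3, 0.8, 0.5]
width: 1.0
grasp_force: 0.0
```

Emit:
step_arm(increments=[0,0,0,0,0,0.5,1,0,0,0,0,0,1,1,0,0,0,0,0,1.5,1,0,0,0,0,0,1.5,1,0,0,0,0,0,1.5,1,0,0,0,0,0,1,1,0,0,0,0,0,0.5,1,0,0,0,0,0,0,1,0,0,0,0,0,0,1,0,0,0,0,0,0,1])

```text
clock: 30.55
eef_pos: [446.1, -268.1, 236.8]
orientation: [1.0, -0.0, 0.0, 0.0]
contact_force: [-0.3, 0.3, -0.2]
width: 1.001
grasp_force: 0.0
```

```bash
python3 - <<'E'
from h import *
print(manip.state()["eef_pos"])
p=(487.3,-15.4); q=(446,-268)
sc=manip.camera("scene"); t=manip.camera("top")
R=[(*p,22,32,(255,0,255)),(*p,40,28,(0,255,0)),(*p,16,28,(0,0,255))]
a=cv2.resize(overlay(sc,"scene",R,(200,205,260,255),6),(360,300))
b=cv2.resize(overlay(t,"top",R[:2],(236,195,286,245),6),(300,300))
Q=[(*q,24,33,(0,0,255)),(*q,52,33,(0,255,0)),(*q,110,10,(255,255,0))]
c=cv2.resize(overlay(sc,"scene",Q,(235,230,310,320),3.34),(250,300))
o=np.hstack([a,c]); o2=np.zeros((300,o.shape[1],3),np.uint8); o2[:,:300]=b
cv2.imwrite("pics/c6.png",np.vstack([o,o2]))
E
```

```text
[ 446.07465581 -268.09288712  236.78872989]
```

View pics/c6.png

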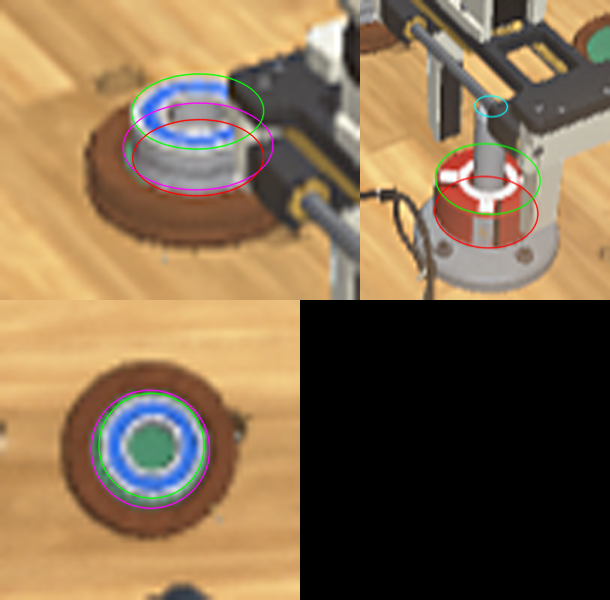

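The bearing is seated. The cutter stands where expected, with the fingers straddling it. I'll descend to tips at 34 and grip.

Emit:
step_arm(increments=[0,0,0,0,0,0.6,1,0,0,0,0,0,0.6,1,0,0,0,0,0,0.3,1,0,0,0,0,0,0.15,1,0,0,0,0,0,0,1,0,0,0,0,0,0,0,0,0,0,0,0,0,0,0,0,0,0,0,0,0,0,0,0,0,0,0,0,0,0,0,0,0,0,0])

```text
clock: 31.65
eef_pos: [446.0, -268.1, 219.9]
orientation: [1.0, -0.0, 0.0, 0.0]
contact_force: [0.4, -0.3, 0.4]
width: 0.694
grasp_force: 30.0
```

Emit:
step_arm(increments=[0,0,0,0,0,0,0,0,0,0,0,0,0,0,0,0,0,0,0,-0.1,0,0,0,0,0,0,-0.3,0,0,0,0,0,0,-0.8,0,0,0,0,0,0,-1.5,0,0,0,0,0,0,-2,0,0,0,0,0,0,-2,0,0,0,0,0,0,-2,0,0,0,0,0,0,-2,0])

```text
clock: 32.65
eef_pos: [445.7, -267.8, 327.9]
orientation: [1.0, -0.0, -0.0, -0.0]
contact_force: [0.7, -0.9, -5.1]
width: 0.69
grasp_force: 30.0
```

Emit:
step_arm(increments=[0,0,0,0,0,-0.5,0,0,0,0,1.5,-0.73,0,0,0,0,0,2.5,-1.22,0,0,0,0,0,3.5,-1.71,0,0,0,0,0,3.5,-1.71,0,0,0,0,0,3.5,-1.71,0,0,0,0,0,2.3,-1.12,0,0,0,0,0,1.3,-0.63,0,0,0,0,0,0.7,-0.34,0,0,0,0,0,0.4,-0.2,0,0])

```text
clock: 33.65
eef_pos: [638.4, -173.6, 330.5]
orientation: [1.0, 0.0, -0.001, -0.0]
contact_force: [-0.8, -0.3, -5.1]
width: 0.688
grasp_force: 30.0
```

Emit:
step_arm(increments=[0,0,0,0,0,0.3,0,0,0,0,0,0,1,0,0,0,0,0,0,1.5,0,0,0,0,0,0,2,0,0,0,0,0,0,2,0,0,0,0,0,0,1.2,0,0,0,0,0,0,0.7,0,0,0,0,0,0,0.4,0,0,0,0,0,0,0.1,0,0,0,0,0,0,0,0])

```text
clock: 34.65
eef_pos: [638.1, -174.4, 240.2]
orientation: [1.0, -0.0, 0.0, 0.0]
contact_force: [0.3, -0.3, -5.1]
width: 0.693
grasp_force: 30.0
```

```bash
python3 - <<'E'
from h import *
check("c7",(638,-174.3),37,33,28,(275,195,360,275),7,195.9)
E
```

```text
[ 638.1 -174.4  240.2] 0.6931825219681342 underside 44.3
```

View pics/c7.png

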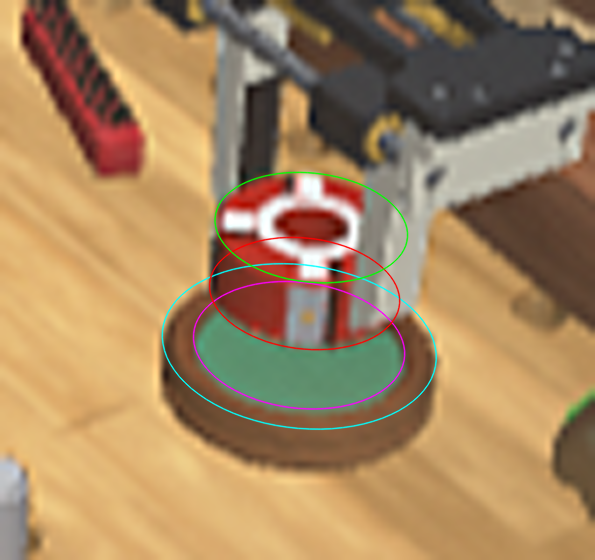

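The cutter is over its pocket: bore centre at about (311,225) against the predicted (311,227), and the felt matches its ring. I'll lower it.

Emit:
step_arm(increments=[0,0,0,0,0,0.8,0,0,0,0,0,0,0.8,0,0,0,0,0,0,0.5,0,0,0,0,0,0,0.2,0,0,0,0,0,0,0.15,0,0,0,0,0,0,0.1,0,0,0,0,0,0,0.1,0,0,0,0,0,0,0.05,0,0,0,0,0,0,0.05,0,0,0,0,0,0,0.05,0])

```text
clock: 35.7
eef_pos: [638.0, -174.4, 211.9]
orientation: [1.0, -0.0, 0.0, 0.0]
contact_force: [-2.1, 1.0, 2.5]
width: 0.695
grasp_force: 30.0
```

Emit:
step_arm(increments=[0,0,0,0,0,0,0,0,0,0,0,0,0.05,0,0,0,0,0,0,0,0,0,0,0,0,0,0,0,0,0,0,0,0,0,0,0,0,0,0,0,0,0,0,0,0,0,0,0,0,0,0,0,0,0,0,0,0,0,0,0,0,0,0,0,0,0,0,0,0,0])

```text
clock: 36.7
eef_pos: [638.0, -174.3, 211.9]
orientation: [1.0, -0.0, 0.0, 0.0]
contact_force: [-4.4, 1.2, 5.4]
width: 0.693
grasp_force: 30.0
```

Seated at the expected height (contact force rose from -5 N to +5 N). I'll release and retreat.

Emit:
step_arm(increments=[0,0,0,0,0,0,1,0,0,0,0,0,0,1,0,0,0,0,0,0,1,0,0,0,0,0,0,1,0,0,0,0,0,-0.5,1,0,0,0,0,0,-1.5,1,0,0,0,0,0,-2,1,0,0,0,0,0,-2,1,0,0,0,0,0,-2,1,0,0,0,0,0,-2,1])

```text
clock: 37.7
eef_pos: [637.9, -174.3, 313.5]
orientation: [1.0, -0.0, 0.001, 0.0]
contact_force: [-0.3, 1.0, -0.2]
width: 1.002
grasp_force: 0.0
```

Emit:
step_arm(increments=[0,0,0,-1.5,0,-1,1,0,0,0,-3,0,-1,1,0,0,0,-3,0,-1,1,0,0,0,-3,0,-1,1,0,0,0,-3,0,0,1,0,0,0,-3,0,0,1,0,0,0,-2,0,0,1,0,0,0,-1,0,0,1,0,0,0,0,0,0,1,0,0,0,0,0,0,1])

```text
clock: 38.7
eef_pos: [443.6, -174.5, 351.8]
orientation: [1.0, -0.0, 0.001, 0.0]
contact_force: [0.2, -0.2, 0.4]
width: 0.998
grasp_force: 0.0
```

```bash
python3 - <<'E'
from h import *
print(manip.state()["eef_pos"])
p=(638,-174.3)
for n in("scene","top"):
    im=manip.camera(n); cv2.imwrite(f"pics/end_{n}.png",im[:,:,::-1])
    for c,s in felts(im): print(n,c.round(1),s[4])
    # red piece: predicted centroid vs measured
    h=cv2.cvtColor(im,cv2.COLOR_RGB2HSV); m=cv2.inRange(h,(0,110,60),(7,255,255))|cv2.inRange(h,(172,110,60),(180,255,255))
    u,v=map(int,proj(n,(*p,30))); k=np.zeros_like(m); cv2.circle(k,(u,v),24 if n=="scene" else 14,255,-1); m&=k
    x,y,w,hh=cv2.boundingRect(m); print(n,"red box",x,y,x+w,y+hh)
    P=np.array([proj(n,(p[0]+33*np.cos(a),p[1]+33*np.sin(a),z)) for z in (18,44) for a in np.linspace(0,6.28,60)])
    print("expected",P.min(0).round(1),P.max(0).round(1))
E
```

```text
[ 443.61186961 -174.47745099  351.83753771]
scene red box 304 230 332 253
expected [303.7 228.5] [331.5 253.2]
top [134.6 162.8] 96
top red box 299 163 321 184
expected [298.1 162.6] [319.4 183.9]
```

The red cutter's outline matches the seated, level pose in both views. All four pieces are in their cups and nothing is touching the robot, so I'm handing in.

```bash
python3 -c "
from rig import manip
print(manip.close_job())"
```

```text
the job is handed in; nothing more can be done
None
```

The job is handed in: all four pieces are off the spindle and in their matching cups, set down on the felt at low force and checked upright in the camera images, with the hex key set never approached and about 39 s of the 118 s used.

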